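Start the press spindle on its thread and hold it

ROBOT

A 6-joint arm with a two-finger parallel gripper is mounted at the origin on a cart in front of the work surface, level with it; the furniture and walls round the work are solid. World frame = base frame: x ahead of the robot, y to its left, z up, the work surface at z = 0. Lengths are in m, angles in rad, forces in N, time in s.
With the tool pointing down it reaches from about 0.35 to 0.975 m from the base axis. Payload 4.9 kg.
Tool frame: the origin (TCP) lies midway between the tips of the shut fingers; the grasp point (between the pads) lies 19 mm behind it; z points along the fingers, y is the line along which they close (so a half turn about z gives the same grasp; the last joint's range is limited). The gripper opens to 85 mm and grips with 20 to 120 N. Pads are 22 mm wide; open, the fingers measure 114 mm over their backs; the gripper's body (76 mm by 85 mm) begins 54 mm behind the grasp point. The pads swing forward as they close: fully open they stand 13 mm farther back than shut.
Start: joints at [1.022, 0.053, 1.613, -0, 1.476, -0.119], TCP at [0.26, 0.568, 0.231] pointing down, gripper open.
Joint ranges: [-3.01, 3.01], [-1.01, 2.22], [0.06, 2.58], [-1.02, 4.17], [0.09, 2.62], [-3.14, 3.14]. Speed limits (rad/s): [2.57, 2.57, 3.14, 3.14, 3.14, 3.14].

INTERFACE

Orientations are given as a rotation vector (axis times angle).
In Python, from station import telemetry, optics, ctrl gives the robot as it stands.
- The arm moves only by the shell command python3 -m pendant 'ROWS' [FORCE]. ROWS is JSON, one flat list of numbers, 7 for each row, row after row: the turn, a rotation vector about the tool's x, y, z as a fraction of full scale, then the shift along the tool's x, y, z as a fraction of full scale, then the opening, from 0 (shut) to 1 (fully open). In form: [ax, ay, az, tx, ty, tz, fingers, ax, ay, az, tx, ty, tz, fingers, ...]. A call has 1 to 12 rows; each row is the pose to reach, as a shift and turn from the pose commanded when the call began, along the tool's axes at that moment; what a row does not reach only later rows make up. Full scale, the value 1, is 300 mm for a shift and 30 degrees for a turn. A row lasts 1/8 s, in which the tool goes at most 62.5 mm and 10.7 degrees, less where a joint would pass 70% of its speed; a pose out of reach is approached as far as the arm can. A call with a number of a shift or a turn outside -1 to 1 is refused whole. A call with a gripper value outside its range is refused whole. The fingers move at their own pace and stop on an object; FORCE is the grip in N (left out, the last holds). Time passes only in rows, so rows that repeat a pose let the fingers close. It gives the time, the measured TCP pose, the force, the opening and the grip force at its end, in the units of the state.
- telemetry.get_obs(): the state, without advancing time (a new reading comes with each control period).
- optics.get_image(name): name is "side" or "top" or "wrist"; returns a dict with "image" (384x512x3 uint8, red, green, blue), "depth" (384x512 float32, m along the optical axis (not along the pixel's ray), 0 where there is no reading), "fx", "fy", "cx", "cy" (pixels), "dist_coeffs" ([k1, k2, p1, p2, k3] as OpenCV has them; the pictures are not rectified), "rvec" (rotation vector, rad) and "tvec" (3), from world to camera coordinates, as OpenCV has them. Camera axes: x right, y down, z forward; pixel columns grow to the right and rows downward; lengths in m; the calibration is good to about 2 mm. A picture is of the moment at which its call begins.
- ctrl.finish_job(): hands the job in; it is judged then, once.
The state is a dict: "t": time; "q": joint angles; "dq": joint speeds; "effort": joint torques, N m; "tool_pos": TCP position; "tool_rot": TCP orientation; "contact_force": force on the tool from outside, world axes, zero at the start; "wrist_torque": the same for the moment, N m; "opening": finger opening in m; "grip_force": force on a finger pad.
Only numpy, scipy, OpenCV 4.12 (cv2) and the standard library are available. Lean on these libraries where they do the work, as an engineer would, in place of code of your own. Each camera call takes 0.05 s, during which the arm holds its last target. There are 200 camera calls.

TASK

Start the crank spindle of the small bench press on its right-hand thread: the spindle only rests on the first thread of the boss, so wind the crank backward (anticlockwise from above) until the spindle is felt to drop into the thread, then stop and wind it forward (clockwise) one full turn. Finish holding the crank's knob gripped between the fingers, with the spindle still, started by that one turn; do not let go. Leave the block under the press and the things round it where they are.

Things in the scene. Friction and masses are not known exactly. Their poses are not given: they have to be found in the camera images.
- boss_top (a point): middle of the upper rim of the threaded boss, on the spindle's vertical axis, 130 mm above the worktop. The press is fixed: grey base 130 x 150 x 12 mm, two pillars, a bridge 150 mm long with its top 112 mm above the worktop, in its middle the boss, 60 mm across. The point's z axis is up, its y axis runs along the bridge.
- knob_center (a point): middle of the crank's upright black knob, 26 mm across and 44 mm high. It stands 55 mm from the spindle's axis, 188 mm above the worktop plus the value of joint lift. The point's x axis points from the spindle's axis out to the knob. Below the knob lies the dark crank arm, 16 mm wide, its top 26 mm below this point; the hub on the axis, 34 mm across, reaches up to 23 mm below it.
- crank_knob: the same knob as a body, origin in the middle of its underside. It revolves freely on its pin, so it can be gripped from above and carried round at a constant wrist yaw. A firm grip on it also carries the spindle's weight and can keep it from dropping; a light push from the side lets it drop.
- turn (a joint): angle of the crank and spindle about the vertical axis (rad), growing anticlockwise seen from above, that is backward, unscrewing. It starts between -0.5 and 0.6. The end of the thread, where the drop comes, lies 0.6 to 2.4 rad backward of the start, different every time. Friction about 0.06 N m (1 to 2 N at the knob); it stays where it is left.
- lift (a joint): height of the spindle (0.54 kg with crank), m; thread pitch 10 mm. Resting on the first thread it is 0.005 to 0.010 and climbs 1.6 mm per rad of backward turning; past the thread's end it drops by its own weight 10 mm, to about 0. Forward from there it sinks 1.6 mm per rad, to -0.010 after one turn, with 1.5 mm of play upward; stop at -0.0185. Farther backward it would climb again.
- wood_block: loose softwood offcut 62 x 110 x 38 mm lying on the press's base under the spindle; origin in the middle of its underside; leave it
- screw_jar: loose glass jar of screws, 70 mm across and 92 mm high, to the right of the press, origin in the middle of its underside; leave it
- tape_measure: loose yellow tape measure 34 x 68 x 58 mm, to the right of the press and farther away, origin in the middle of its underside; leave it
- battery: loose tool battery 94 x 72 x 46 mm, to the left of the press, origin in the middle of its underside; leave it

How it is judged:
On the way, in this order (a step that is already met when the one before it is completed fails the run):
1. wound backward, the spindle has dropped off the end of the thread (value of joint lift between -0.0025 and 0.003 m and value of joint turn above 0.9 rad), for 0.1 s.
2. wound forward about one turn, the spindle is started in the thread (value of joint lift between -0.013 and -0.007 m), for 0.1 s.
At the end, for the whole second after the job is handed in: The spindle sits one turn down in the thread (lift -10 mm, between -13 and -7 mm) and does not turn (under 0.1 rad/s), while the fingers hold the knob with more than 5 N; block, jar, tape measure and battery are within 20 mm of where they were (all of step 2 and velocity of joint turn between -0.1 and 0.1 rad/s and contact force between the fingers and crank_knob above 5 N and distance of each of wood_block, screw_jar, tape_measure, battery from where it was at the start of the episode below 0.02 m); the arm keeps its last pose, push and grip.
It fails at once if the spindle was wound on backward most of a turn past the drop (value of joint turn above 5.5 rad).
It fails at once if the spindle was wound more than one and a half turns into the thread (value of joint lift below -0.0155 m).
It fails at once if a bystander was knocked away (distance of any of wood_block, screw_jar, tape_measure, battery from where it was at the start of the episode above 0.03 m).
It also fails if it takes over 72 s, if anything falls off the work surface, if the arm or the gripper's body presses on something with over 40 N, if the wrist force passes 120 N, or if a joint passes its speed limit or range.

## Working session

There is one attempt and no reset: what is moved stays moved. The work goes in short steps, Python scripts to look and compute and a shell command to move; the robot and the scene stay as the last step left them, time stands still between calls to the robot, and variables do not carry over. Pictures are saved under pics/ and viewed, at most 10 in all, crops included, and the job is handed in when it is done.

```bash
ls; mkdir -p pics
cat > h.py <<'E'
import numpy as np,cv2
from station import telemetry,optics,ctrl
def cam(n):
    c=optics.get_image(n);c['K']=np.array([[c['fx'],0,c['cx']],[0,c['fy'],c['cy']],[0,0,1.]]);c['R']=cv2.Rodrigues(np.array(c['rvec'],float))[0];c['t']=np.array(c['tvec'],float);c['d']=np.array(c['dist_coeffs'],float);return c
def plane(c,px,z):
    u=cv2.undistortPoints(np.array(px,float).reshape(-1,1,2),c['K'],c['d']).reshape(-1,2)
    r=np.c_[u,np.ones(len(u))]@c['R'];o=-c['R'].T@c['t']
    return o+r*((z-o[2])/r[:,2])[:,None]
def cloud(c):
    h,w=c['depth'].shape;v,u=np.mgrid[:h,:w];p=np.c_[u.ravel(),v.ravel()].astype(float)
    n=cv2.undistortPoints(p.reshape(-1,1,2),c['K'],c['d']).reshape(-1,2)
    P=np.c_[n,np.ones(len(n))]*c['depth'].reshape(-1,1)
    return ((P-c['t'])@c['R']).reshape(h,w,3)
def save(c,n): cv2.imwrite('pics/'+n,c['image'][:,:,::-1])
E
python3 - <<'E'
from h import *
a=cam('top');b=cam('side')
cv2.imwrite('pics/a.png',cv2.resize(np.vstack([a['image'],b['image']])[:,:,::-1],(400,600)) if 0 else np.hstack([cv2.resize(a['image'],(400,300)),cv2.resize(b['image'],(400,300))])[:,:,::-1])
save(a,'top0.png')
for c in(a,b): print(-c['R'].T@c['t'])
P=cloud(a);m=(a['depth']>0)
for lo,hi in((.05,.09),(.105,.116),(.125,.134),(.155,.18),(.2,.24)):
    k=m&(P[...,2]>lo)&(P[...,2]<hi);v,u=np.nonzero(k)
    if len(v):print(lo,k.sum(),np.median(P[k],0),u.min(),u.max(),v.min(),v.max(),P[k].min(0),P[k].max(0))
o=telemetry.get_obs();print(o)
E
```

```text
pics
[0.4831595  0.22701755 1.14071201]
[ 0.32137394 -0.45731193  0.72994485]
0.05 6246 [0.63787227 0.19141176 0.06690132] 0 469 38 368 [ 0.13801506 -0.29412282  0.05000447] [0.9118876  0.81055653 0.08999804]
0.105 1902 [0.50446531 0.20154694 0.11157022] 0 474 36 321 [ 0.2450112  -0.28687012  0.10500511] [0.89605095 0.77657598 0.11599845]
0.125 1841 [0.4940282  0.08263588 0.12898343] 0 478 35 317 [ 0.26002568 -0.28714645  0.1250093 ] [0.89201488 0.7702986  0.13399769]
0.155 5205 [0.60617884 0.05533272 0.16247668] 0 511 0 319 [ 0.26185092 -0.34855726  0.15500221] [0.96129932 0.75328037 0.17999887]
0.2 17243 [0.78691666 0.17254835 0.228146  ] 26 505 0 232 [ 0.44292325 -0.29104724  0.20000255] [0.94167187 0.67392703 0.23998079]
{'t': 0.1, 'q': array([ 1.02202012e+00,  5.32634789e-02,  1.61415132e+00, -2.12551979e-05,
        1.47601280e+00, -1.18997767e-01]), 'dq': array([ 0.00088822, -0.00060136, -0.00118413,  0.00176351, -0.00056129,
        0.00019286]), 'effort': array([ 5.12327406e-04, -3.94907677e+01, -3.71363318e+01, -1.62776287e-04,
        3.91155263e-03,  5.80429810e-05]), 'tool_pos': array([0.26012524, 0.56767399, 0.23020614]), 'tool_rot': array([-6.69783351e-01, -3.06876763e+00,  2.73354305e-03]), 'contact_force': array([ 0.16425372,  0.36809645, -0.33458808]), 'wrist_torque': array([ 0.02626187, -0.03007145,  0.00088935]), 'grip_force': 0.0, 'opening': 0.08532708348591987}
```

View pics/top0.png

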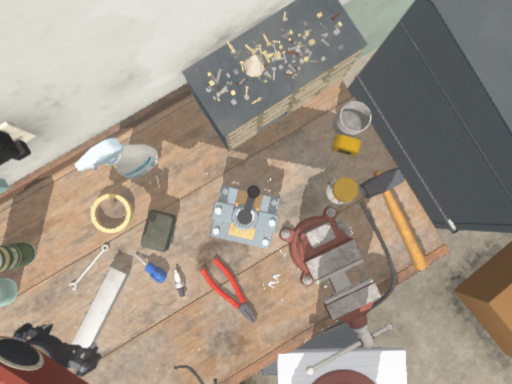

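The top view shows the press at about (246,215), with its hub at (245,217) and the black knob at (253,191). The jar is at (344,190), the tape measure at (347,145) and the battery at (158,230).

Run:
```python
from h import *
a=cam('top');b=cam('side')
P=cloud(a);I=a['image'].astype(int)
sub=(slice(170,260),slice(195,300))
k=np.zeros(P.shape[:2],bool);k[sub]=1
dark=k&(I.max(2)<70)
for nm,lo,hi in(('knob',.2,.235),('hubarm',.15,.19),('boss',.122,.14),('bridge',.105,.117)):
    m=k&(P[...,2]>lo)&(P[...,2]<hi);v,u=np.nonzero(m)
    if len(v):print(nm,m.sum(),np.median(P[m],0),P[m].mean(0),(P[m].max(0)+P[m].min(0))/2,u.mean(),v.mean())
m=k&(P[...,2]>.105)&(P[...,2]<.117)
print(cv2.minAreaRect(P[m][:,:2].astype(np.float32)))
s=cv2.resize(a['image'][165:265,190:305],None,fx=3.4,fy=3.4,interpolation=2)
t=cv2.resize(b['image'],(400,300))
o=np.zeros((640,400,3),np.uint8)
s=s[:300,:400];o[:s.shape[0],:s.shape[1]]=s;o[300:600]=t
cv2.imwrite('pics/b.png',o[:600,:,::-1])
for n,u,v in(('box',225,125),('box2',335,50),('vise',300,230),('vise2',320,235),('jar',345,188),('batt',158,230)):print(n,P[v,u])
# tall obstacles near press
q=(P[...,2]>.17)&(a['depth']>0)&(np.hypot(P[...,0]-.5,P[...,1]-.2)<.3)
print(q.sum(),P[q].min(0),P[q].max(0))
```

```text
knob 124 [0.53500669 0.21509626 0.21691228] [0.53503888 0.21491212 0.21637764] [0.53525923 0.21504302 0.21069434] 253.09677419354838 191.46774193548387
hubarm 289 [0.48993406 0.22857191 0.17151394] [0.49325275 0.23035946 0.17144736] [0.49829032 0.23119327 0.17734976] 245.95501730103805 212.34602076124568
boss 275 [0.48075597 0.23762797 0.12963128] [0.48182419 0.23434627 0.12925351] [0.48345697 0.23504974 0.12888825] 244.32 217.70909090909092
bridge 742 [0.48432066 0.25560745 0.11228926] [0.4839501  0.23474401 0.11230061] [0.48340149 0.23392684 0.11109194] 244.17385444743934 216.75741239892184
((0.48389706015586853, 0.23415541648864746), (0.14989538490772247, 0.043907638639211655), 76.02198791503906)
box [0.67067668 0.26965782 0.22691748]
box2 [0.82417215 0.04055765 0.22489731]
vise [0.44864631 0.09775114 0.01492682]
vise2 [0.4403157  0.06695325 0.13206387]
jar [ 5.46299740e-01 -4.98631285e-04  9.28561494e-02]
batt [0.45637935 0.44131543 0.04793571]
6331 [0.46839751 0.06232679 0.17000816] [0.7999574  0.47664246 0.2760234 ]
```

View pics/b.png

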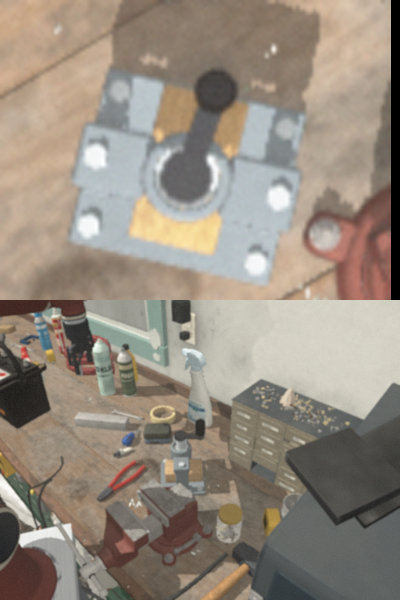

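The measurements agree with each other. The axis is at (0.484,0.234), the knob at (0.535,0.215) with radius 54.8 mm (55 given), and the bridge is 150 mm long. The knob top is at 0.217, so lift is about 7 mm, and turn is about -0.11. Next I compute the approach.

```bash
cat >> h.py <<'E'
from scipy.spatial.transform import Rotation as Ro
AX=np.array([.4837,.2342])
def base():
    o=telemetry.get_obs();return np.array(o['tool_pos']),Ro.from_rotvec(o['tool_rot'])
def row(p,R,tgt,yaw=None):
    """fractions for a world TCP target; yaw = world angle (deg) of tool y, tool straight down"""
    t=R.inv().apply(np.array(tgt)-p)/.3
    if yaw is None: r=np.zeros(3)
    else:
        c,s=np.cos(np.radians(yaw)),np.sin(np.radians(yaw))
        T=Ro.from_matrix(np.array([[-s,c,0],[c,s,0],[0,0,-1.]]).T.T)
        r=np.degrees((R.inv()*T).as_rotvec())/30
    return np.round(np.r_[r,t],3)
E
python3 - <<'E'
from h import *
p,R=base();print(R.as_matrix().round(3))
print(row(p,R,[.40,.39,.30],69.4)); print(row(np.array([.40,.39,.30]),R,[.535,.215,.30],69.4))
E
```

```text
[[-0.909  0.417 -0.001]
 [ 0.417  0.909 -0.001]
 [ 0.    -0.001 -1.   ]]
[-0.002 -0.    -0.134 -0.67  -0.345 -0.231]
[-0.002 -0.    -0.134 -0.652 -0.343  0.   ]
```

```bash
python3 -m pendant '[0,0,0,-0.15,-0.08,-0.2,1, 0,0,-0.134,-0.67,-0.345,-0.231,1, 0,0,-0.134,-0.67,-0.345,-0.231,1, 0,0,-0.134,-0.67,-0.345,-0.231,1, 0,0,-0.134,-0.67,-0.345,-0.231,1]' 40
python3 - <<'E'
from h import *
p,R=base();print(p); print(row(p,R,[.535,.215,.27],69.4))
E
```

```text
t: 0.82
tool_pos: [0.4024, 0.3877, 0.3014]
tool_rot: [0.571, 3.088, 0.001]
contact_force: [-0.1, 0.7, -0.3]
opening: 0.0852
grip_force: 0.0
[0.4024012  0.38766635 0.30135257]
[ 0.002  0.002 -0.012 -0.618 -0.38   0.105]
```

```bash
python3 -m pendant '[0,0,0,-0.618,-0.38,0.105,0.6, 0,0,0,-0.618,-0.38,0.105,0.6, 0,0,0,-0.618,-0.38,0.105,0.6, 0,0,0,-0.618,-0.38,0.105,0.6, 0,0,0,-0.618,-0.38,0.105,0.6, 0,0,0,-0.618,-0.38,0.105,0.6]'
python3 - <<'E'
from h import *
p,R=base();print(p,telemetry.get_obs()['q'])
w=cam('wrist');s=cam('side');P=cloud(w);I=w['image'].astype(int)
d=np.hypot(P[...,0]-.535,P[...,1]-.215)
m=(d<.03)&(P[...,2]>.205)&(P[...,2]<.225)
print(m.sum(),P[m].mean(0) if m.any() else 0,(P[m].max(0)+P[m].min(0))/2)
cv2.imwrite('pics/c.png',np.vstack([cv2.resize(w['image'],(400,300)),cv2.resize(s['image'][150:300,100:300],(400,300))])[:,:,::-1])
print(row(p,R,[.535,.215,.177]))
E
```

```text
t: 1.58
tool_pos: [0.5329, 0.2195, 0.2689]
tool_rot: [-0.56, -3.09, -0.001]
contact_force: [0.0, -0.8, 0.3]
opening: 0.0514
grip_force: 0.0
[0.5328567  0.21947624 0.26890823] [ 2.61274635e-01 -8.22081301e-02  1.68399449e+00  6.59308891e-04
  1.54038623e+00 -9.50997914e-01]
1218 [0.53506191 0.2158508  0.21549854] [0.536794   0.21508325 0.21202345]
[ 0.     0.     0.    -0.012 -0.012  0.306]
```

View pics/c.png

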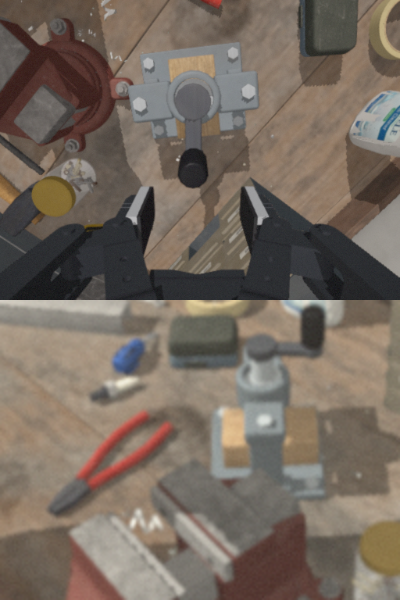

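The wrist view shows the knob (192,168) between the fingers, which still stand back from it, and the side view confirms the crank points away from the base. The wrist depth puts the knob at (0.535,0.2155) with its top near 0.216, matching the first measurement, so I go down around it.

```bash
python3 -m pendant '[0,0,0,-0.012,-0.012,0,0.45, 0,0,0,-0.012,-0.012,0.1,0.45, 0,0,0,-0.012,-0.012,0.2,0.45, 0,0,0,-0.012,-0.012,0.306,0.45, 0,0,0,-0.012,-0.012,0.306,0.45, 0,0,0,-0.012,-0.012,0.306,0.45]'
python3 - <<'E'
from h import *
p,R=base();o=telemetry.get_obs();print(p,o['opening'],o['q'][5])
k=np.array([.535,.2155])-AX;r=.055;a0=np.degrees(np.arctan2(k[1],k[0]));print(a0)
for d in range(5,125,10):
    a=np.radians(a0+d);print(d,row(p,R,[AX[0]+r*np.cos(a),AX[1]+r*np.sin(a),.178],a0+90+d))
E
```

```text
t: 2.42
tool_pos: [0.5361, 0.2141, 0.1788]
tool_rot: [0.561, 3.089, 0.001]
contact_force: [0.3, 0.0, 0.6]
opening: 0.0389
grip_force: 0.0
[0.5361205  0.21408938 0.17883965] 0.03885355601885883 -0.9605279690410489
-20.02793187616642
5 [ 0.002  0.003 -0.185  0.005  0.019  0.003]
15 [ 0.002  0.003 -0.518  0.011  0.05   0.003]
25 [ 0.001  0.003 -0.852  0.022  0.08   0.003]
35 [ 1.000e-03  4.000e-03 -1.185e+00  3.800e-02  1.080e-01  3.000e-03]
45 [ 1.000e-03  4.000e-03 -1.518e+00  5.900e-02  1.320e-01  3.000e-03]
55 [ 0.     0.004 -1.852  0.083  0.153  0.003]
65 [ 0.     0.004 -2.185  0.111  0.168  0.003]
75 [-0.     0.004 -2.518  0.141  0.179  0.003]
85 [-1.000e-03  4.000e-03 -2.852e+00  1.730e-01  1.840e-01  3.000e-03]
95 [-1.000e-03  4.000e-03 -3.185e+00  2.050e-01  1.840e-01  3.000e-03]
105 [-1.000e-03  4.000e-03 -3.518e+00  2.360e-01  1.780e-01  3.000e-03]
115 [-2.000e-03  4.000e-03 -3.852e+00  2.660e-01  1.670e-01  3.000e-03]
```

```bash
cat >> h.py <<'E'
def look(name=None,rng=.2):
    p,R=base();o=telemetry.get_obs()
    for n in('wrist','side'):
        c=cam(n);P=cloud(c);q=R.inv().apply(P.reshape(-1,3)-p).reshape(P.shape)
        m=(c['depth']>0)&(abs(q[...,0])<.013)&(abs(q[...,1])<.019)&(P[...,2]>.165)&(P[...,2]<.235)
        if m.sum()>10: print(n,m.sum(),'top',np.percentile(P[m][:,2],[50,80,95]).round(4),'ang',np.degrees(np.arctan2(*(P[m].mean(0)[:2]-AX)[::-1])).round(1))
        if name: save(c,f'{name}_{n}.png')
    print('tcp ang',np.degrees(np.arctan2(*(p[:2]-AX)[::-1])).round(1),'r',np.hypot(*(p[:2]-AX)).round(4),'q6',o['q'][5].round(2),'F',np.round(o['contact_force'],1))
E
python3 -c "
from h import *
look('t0')"
python3 -m pendant '[0,0,-0.167,0.001,0.016,0,0.45, 0,0,-0.333,0.003,0.032,0,0.45, 0,0,-0.5,0.006,0.047,0,0.45, 0,0,-0.667,0.011,0.063,0,0.45, 0,0,-0.833,0.017,0.078,0,0.45, 0,0,-1,0.025,0.092,0,0.45, 0,0,-1,0.025,0.092,0,0.45]'
python3 -c "
from h import *
look('t1')
a=cv2.imread('pics/t1_wrist.png');b=cv2.imread('pics/t1_side.png')
cv2.imwrite('pics/d.png',np.vstack([cv2.resize(a,(400,300)),cv2.resize(b[120:270,180:380],(400,300))]))"
```

```text
wrist 6102 top [0.2128 0.2168 0.2175] ang -22.8
side 29 top [0.1683 0.1903 0.2132] ang -27.7
tcp ang -21.0 r 0.0561 q6 -0.96 F [0.3 0.  0.6]
t: 3.4
tool_pos: [0.5392, 0.2425, 0.1793]
tool_rot: [-0.256, 3.128, 0.001]
contact_force: [0.2, 0.1, -0.1]
opening: 0.0384
grip_force: 0.2
wrist 5920 top [0.2142 0.2176 0.2182] ang 1.2
side 167 top [0.1981 0.2138 0.2196] ang 8.0
tcp ang 8.5 r 0.0561 q6 -1.44 F [ 0.2  0.1 -0.1]
```

View pics/d.png

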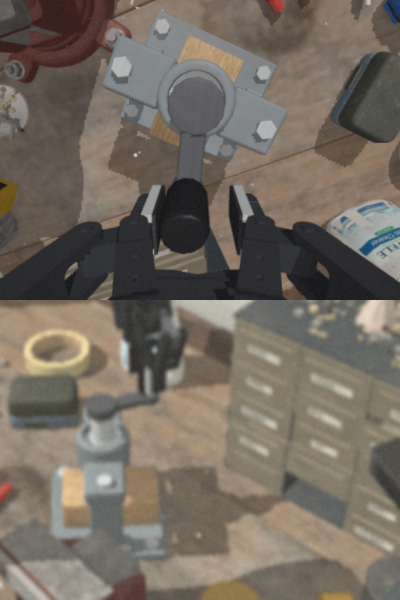

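The wrist view shows the left pad pushing the knob (185,215) while the right pad stands clear. The knob top rose from 0.2175 to 0.2182, which fits 1.6 mm/rad. I continue in the same steps.

```bash
python3 -m pendant '[0,0,-0.167,0.001,0.016,0,0.45, 0,0,-0.333,0.003,0.032,0,0.45, 0,0,-0.5,0.006,0.047,0,0.45, 0,0,-0.667,0.011,0.063,0,0.45, 0,0,-0.833,0.017,0.078,0,0.45, 0,0,-1,0.025,0.092,0,0.45, 0,0,-1,0.025,0.092,0,0.45]'
python3 -c "
from h import *
look()"
python3 -m pendant '[0,0,-0.167,0.001,0.016,0,0.45, 0,0,-0.333,0.003,0.032,0,0.45, 0,0,-0.5,0.006,0.047,0,0.45, 0,0,-0.667,0.011,0.063,0,0.45, 0,0,-0.667,0.011,0.063,0,0.45]'
python3 -c "
from h import *
look()"
```

```text
t: 4.38
tool_pos: [0.5266, 0.2683, 0.1779]
tool_rot: [-1.056, 2.958, 0.0]
contact_force: [0.3, 0.5, 0.0]
opening: 0.0387
grip_force: 0.3
wrist 6108 top [0.2147 0.2184 0.2191] ang 31.1
side 228 top [0.2    0.2174 0.2204] ang 34.7
tcp ang 38.5 r 0.0548 q6 -1.91 F [0.3 0.5 0. ]
t: 5.1
tool_pos: [0.5116, 0.2808, 0.1773]
tool_rot: [1.554, -2.73, -0.001]
contact_force: [0.1, 0.2, 0.5]
opening: 0.0388
grip_force: 0.1
wrist 6169 top [0.215  0.2189 0.2196] ang 51.6
side 214 top [0.2036 0.2192 0.2207] ang 51.2
tcp ang 59.1 r 0.0543 q6 -2.23 F [0.1 0.2 0.5]
```

```bash
python3 -m pendant '[0,0,-0.167,0.001,0.016,0,0.45, 0,0,-0.333,0.003,0.032,0,0.45, 0,0,-0.5,0.006,0.047,0,0.45, 0,0,-0.667,0.011,0.063,0,0.45, 0,0,-0.667,0.011,0.063,0,0.45]'
python3 -c "
from h import *
look()"
python3 -m pendant '[0,0,-0.167,0.001,0.016,0,0.45, 0,0,-0.333,0.003,0.032,0,0.45, 0,0,-0.5,0.006,0.047,0,0.45, 0,0,-0.667,0.011,0.063,0,0.45, 0,0,-0.667,0.011,0.063,0,0.45]'
python3 -c "
from h import *
look()"
```

```text
t: 5.82
tool_pos: [0.4934, 0.2875, 0.1769]
tool_rot: [2.004, -2.418, -0.001]
contact_force: [0.1, 0.5, -0.4]
opening: 0.0384
grip_force: 0.0
wrist 5991 top [0.215  0.2186 0.2192] ang 74.1
side 215 top [0.2024 0.2183 0.2204] ang 75.2
tcp ang 79.7 r 0.0541 q6 -2.56 F [ 0.1  0.5 -0.4]
t: 6.55
tool_pos: [0.4746, 0.2877, 0.1774]
tool_rot: [-2.394, 2.034, 0.0]
contact_force: [0.1, 0.4, -0.6]
opening: 0.0385
grip_force: 0.0
wrist 5206 top [0.208  0.2102 0.211 ] ang 96.0
side 202 top [0.2015 0.2112 0.2168] ang 94.2
tcp ang 99.6 r 0.0543 q6 -2.89 F [ 0.1  0.4 -0.6]
```

The knob top went from 0.2196 to 0.210, a drop of about 9 mm, at a turn of about 1.9 rad. I wait briefly, lower 6 mm, grip and check.

```bash
python3 -m pendant '[0,0,0,0,0,0,0.45, 0,0,0,0,0,0.01,0.45, 0,0,0,0,0,0.02,0.45, 0,0,0,0,0,0.02,0, 0,0,0,0,0,0.02,0, 0,0,0,0,0,0.02,0, 0,0,0,0,0,0.02,0, 0,0,0,0,0,0.02,0]' 40
python3 -c "
from h import *
look('t2')
a=cv2.imread('pics/t2_wrist.png');b=cv2.imread('pics/t2_side.png')
cv2.imwrite('pics/e.png',np.vstack([cv2.resize(a,(400,300)),cv2.resize(b[120:270,180:380],(400,300))]))"
```

```text
t: 7.65
tool_pos: [0.4749, 0.2877, 0.1716]
tool_rot: [-2.396, 2.031, -0.001]
contact_force: [3.1, 0.3, 2.1]
opening: 0.0248
grip_force: 39.3
wrist 8690 top [0.2088 0.2108 0.2245] ang 99.3
side 281 top [0.2041 0.212  0.2251] ang 97.9
tcp ang 99.3 r 0.0543 q6 -2.9 F [3.1 0.3 2.1]
```

View pics/e.png

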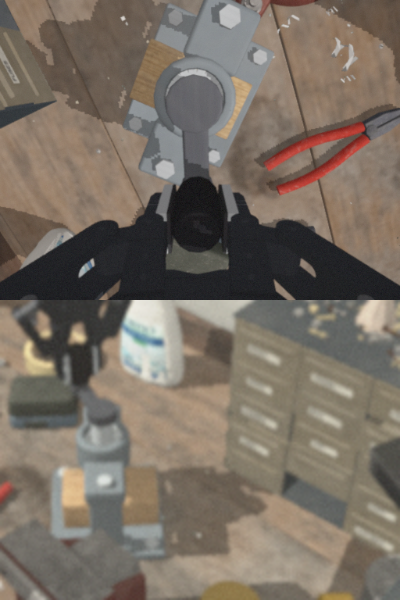

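The wrist view shows both pads on the knob (200,215), and the grip reads 39 N. Now I wind forward, turning the yaw back with the crank for the first 90°.

```bash
python3 -m pendant '[0,0,0.25,0.002,-0.024,0.001,0, 0,0,0.5,0.006,-0.047,0.001,0, 0,0,0.75,0.014,-0.07,0.002,0, 0,0,1,0.025,-0.092,0.003,0, 0,0,1,0.025,-0.092,0.003,0]'
python3 -c "
from h import *
look()"
python3 -m pendant '[0,0,0.25,0.002,-0.024,0.001,0, 0,0,0.5,0.006,-0.047,0.001,0, 0,0,0.75,0.014,-0.07,0.002,0, 0,0,1,0.025,-0.092,0.003,0, 0,0,1,0.025,-0.092,0.003,0]'
python3 -m pendant '[0,0,0.25,0.002,-0.024,0.001,0, 0,0,0.5,0.006,-0.047,0.001,0, 0,0,0.75,0.014,-0.07,0.002,0, 0,0,1,0.025,-0.092,0.003,0, 0,0,1,0.025,-0.092,0.003,0]'
python3 - <<'E'
from h import *
look()
p,R=base();a0=np.degrees(np.arctan2(*(p[:2]-AX)[::-1]))
for d in range(15,271,15):
    a=np.radians(a0-d);print(d,row(p,R,[AX[0]+.055*np.cos(a),AX[1]+.055*np.sin(a),p[2]-.0016*np.radians(d)])[3:])
E
```

```text
t: 8.38
tool_pos: [0.5034, 0.2856, 0.1708]
tool_rot: [-1.79, 2.58, 0.002]
contact_force: [1.8, 3.8, 1.8]
opening: 0.0251
grip_force: 39.5
wrist 8708 top [0.208  0.2099 0.2235] ang 69.1
side 276 top [0.2007 0.2101 0.2198] ang 69.3
tcp ang 69.0 r 0.055 q6 -2.4 F [1.8 3.8 1.8]
t: 9.1
tool_pos: [0.5276, 0.2687, 0.17]
tool_rot: [-1.059, 2.953, 0.001]
contact_force: [6.0, 5.1, -0.2]
opening: 0.0251
grip_force: 39.3
t: 9.72
tool_pos: [0.54, 0.2414, 0.1692]
tool_rot: [-0.258, 3.125, -0.001]
contact_force: [8.4, -0.4, -0.8]
opening: 0.025
grip_force: 39.3
wrist 8646 top [0.2063 0.2082 0.2221] ang 7.4
side 176 top [0.2011 0.2133 0.2277] ang 9.6
tcp ang 7.3 r 0.0568 q6 -1.44 F [ 8.4 -0.4 -0.8]
15 [ 0.014 -0.047  0.001]
30 [ 0.034 -0.09   0.003]
45 [ 0.064 -0.127  0.004]
60 [ 0.104 -0.155  0.005]
75 [ 0.148 -0.172  0.006]
90 [ 0.196 -0.176  0.008]
105 [ 0.243 -0.168  0.009]
120 [ 0.287 -0.148  0.01 ]
135 [ 0.324 -0.117  0.011]
150 [ 0.351 -0.078  0.012]
165 [ 0.368 -0.034  0.013]
180 [0.372 0.014 0.015]
195 [0.364 0.061 0.016]
210 [0.344 0.105 0.017]
225 [0.314 0.142 0.019]
240 [0.275 0.169 0.021]
255 [0.23  0.186 0.022]
270 [0.182 0.19  0.024]
```

```bash
python3 -m pendant '[0,0,0,0.004,-0.047,0.001,0, 0,0,0,0.024,-0.09,0.003,0, 0,0,0,0.054,-0.127,0.004,0, 0,0,0,0.094,-0.155,0.005,0, 0,0,0,0.138,-0.172,0.006,0, 0,0,0,0.186,-0.176,0.008,0, 0,0,0,0.233,-0.168,0.009,0, 0,0,0,0.277,-0.148,0.01,0, 0,0,0,0.277,-0.148,0.01,0]'
python3 - <<'E'
from h import *
look()
p,R=base();a0=np.degrees(np.arctan2(*(p[:2]-AX)[::-1]))
C=np.array([.4847,.2337]);v=p[:2]-C;print('r',np.hypot(*v)); a0=np.degrees(np.arctan2(v[1],v[0]));print(a0)
for d in range(15,166,15):
    a=np.radians(a0-d);r=np.hypot(*v);print(d,row(p,R,[C[0]+r*np.cos(a),C[1]+r*np.sin(a),p[2]-.0016*np.radians(d)])[3:])
E
```

```text
t: 10.95
tool_pos: [0.4612, 0.1846, 0.1654]
tool_rot: [0.26, -3.127, 0.001]
contact_force: [-5.4, -2.6, 5.5]
opening: 0.0251
grip_force: 40.0
wrist 8088 top [0.203  0.2047 0.2192] ang -119.7
side 140 top [0.2006 0.2105 0.2255] ang -123.0
tcp ang -114.4 r 0.0545 q6 -1.51 F [-5.4 -2.6  5.5]
r 0.05443651735544143
-115.21696706121321
15 [0.035 0.032 0.002]
30 [0.061 0.072 0.003]
45 [0.075 0.117 0.004]
60 [0.077 0.164 0.006]
75 [0.067 0.21  0.007]
90 [0.046 0.253 0.008]
105 [0.014 0.288 0.01 ]
120 [-0.026  0.313  0.011]
135 [-0.071  0.328  0.012]
150 [-0.118  0.33   0.013]
165 [-0.165  0.32   0.014]
```

```bash
python3 -m pendant '[0,0,0,0.035,0.032,0.002,0, 0,0,0,0.061,0.072,0.003,0, 0,0,0,0.075,0.117,0.004,0, 0,0,0,0.077,0.164,0.006,0, 0,0,0,0.067,0.21,0.007,0, 0,0,0,0.046,0.253,0.008,0, 0,0,0,0.014,0.288,0.01,0, 0,0,0,-0.026,0.313,0.011,0, 0,0,0,-0.071,0.328,0.012,0, 0,0,0,-0.118,0.33,0.013,0, 0,0,0,-0.118,0.33,0.013,0, 0,0,0,-0.118,0.33,0.013,0]'
python3 - <<'E'
from h import *
look('t3')
c=cam('top');save(c,'t3_top.png')
a=cv2.imread('pics/t3_wrist.png');b=cv2.imread('pics/t3_top.png')
cv2.imwrite('pics/f.png',np.vstack([cv2.resize(a,(400,300)),cv2.resize(b,(400,300))]))
E
```

```text
t: 12.55
tool_pos: [0.4826, 0.2881, 0.1614]
tool_rot: [-0.257, 3.13, 0.001]
contact_force: [2.8, -0.1, -1.3]
opening: 0.0251
grip_force: 39.7
wrist 8286 top [0.1991 0.2008 0.2166] ang 98.1
side 119 top [0.1969 0.2065 0.2321] ang 101.4
tcp ang 91.2 r 0.0539 q6 -1.33 F [ 2.8 -0.1 -1.3]
```

View pics/f.png

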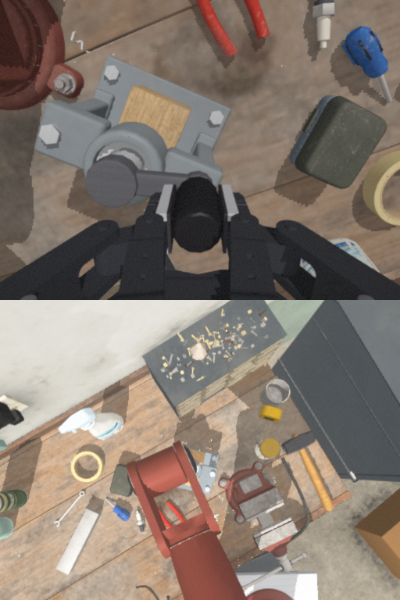

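The wrist view shows the knob (197,215) still clamped between both pads. Its top is at 0.2008, 10 mm below the dropped height, at 40 N grip, and the bystanders haven't moved.

```bash
python3 -m pendant '[0,0,0,0,0,0,0, 0,0,0,0,0,0,0]' && python3 -c "
from station import ctrl;print(ctrl.finish_job())"
```

```text
t: 12.95
tool_pos: [0.4818, 0.288, 0.1615]
tool_rot: [0.258, -3.131, 0.0]
contact_force: [1.4, -0.5, -2.0]
opening: 0.0252
grip_force: 39.7
the job is handed in; nothing more can be done
None
```

I wound the spindle backward until it dropped about 9 mm, then forward one turn to a measured lift of about -10 mm, and handed the job in at 13 s with the knob still held at about 40 N; the hand-in returned no verdict.

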